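# Clamp the valve body and hold the gauge slide at its set index

### The arm

A 6-joint arm with a two-finger parallel gripper is mounted at the origin on a cart in front of the work surface, level with it; the furniture and walls round the work are solid. World frame = base frame: x ahead of the robot, y to its left, z up, the work surface at z = 0. Lengths are in mm, angles in rad, forces in N, time in s.
With the tool pointing down it reaches from about 350 to 875 mm from the base axis. Payload 4.2 kg.
Tool frame: the origin (TCP) lies midway between the tips of the shut fingers; the grasp point (between the pads) lies 19 mm behind it; z points along the fingers, y is the line along which they close (so a half turn about z gives the same grasp; the last joint's range is limited). The gripper opens to 85 mm and grips with 20 to 120 N. Pads are 22 mm wide; open, the fingers measure 114 mm over their backs; the gripper's body (76 mm by 85 mm) begins 54 mm behind the grasp point. The pads swing forward as they close: fully open they stand 13 mm farther back than shut.
Start: joints at [1.376, 0.385, 0.008, 0, -1.194, -0.259], TCP at [273.956, 561.736, 231.312] pointing down, gripper open.
Joint ranges: [-3.14, 3.14], [-1.21, 2.06], [-1.07, 1.41], [-3.16, 2.05], [-2.99, -0.16], [-3.1, 3.1]. Speed limits (rad/s): [2.79, 2.79, 3.14, 3.14, 3.14, 3.14].

### API

Orientations are given as a unit quaternion [x, y, z, w].
In Python, from bench import sensors, get_image, camera_params, job_done gives the robot as it stands.
- The arm moves only by the tool servo_tool, never from a script. Its argument "motion" is a list of rows, each an object with "travel": the shift along the tool's x, y, z as a fraction of full scale, a list of three; "rot": the turn, a rotation vector about the tool's x, y, z as a fraction of full scale, a list of three; "hand": the opening, from 0 (shut) to 1 (fully open). In form: [{"travel": [x, y, z], "rot": [wx, wy, wz], "hand": hand}, ...]. A call has 1 to 10 rows; each row shifts and turns the commanded pose from where the row before left it, along the tool's axes as they then stand; what a row does not reach is not made up. Full scale, the value 1, is 25 cm for a shift and 360 degrees for a turn. A row lasts 1/12 s, in which the tool goes at most 41.7 mm and 7.16 degrees, less where a joint would pass 70% of its speed; a pose out of reach is approached as far as the arm can. A call with a number of a shift or a turn outside -1 to 1 is refused whole. A call with a gripper value outside its range is refused whole. The fingers move at their own pace and stop on an object; the grip force is fixed at half the most. Time passes only in rows, so rows that do not move let the fingers close. It gives the time, the measured TCP pose, the force, the opening and the grip force at its end, in the units of the state.
- sensors.read_state(): the state, without advancing time (a new reading comes with each control period).
- get_image(name): name is "scene" or "side" or "wrist"; returns (picture, depth): 420x560x3 uint8, red, green, blue; 420x560 float32, mm along the optical axis (not along the pixel's ray), 0 where there is no reading.
- camera_params(name): a dict with "camera_matrix" (3x3 intrinsics, pixels), "R" (3x3) and "t" (3): a world point X has camera coordinates R X + t; the wrist camera has in their place "mount" (4x4, takes a point from camera to tool coordinates, whose origin is the TCP and whose axes are the flange's). Camera axes: x right, y down, z forward; pixel columns grow to the right and rows downward; lengths in mm; the calibration is good to about 2 mm. A picture is of the moment at which its call begins: read the wrist's pose just before it. camera_params takes no time and is no camera call.
- job_done(): hands the job in; it is judged then, once.
The state is a dict: "clock": time; "joints": joint angles; "joint_vel": joint speeds; "joint_efforts": joint torques, N m; "position": TCP position; "ee_rot": TCP orientation; "contact_force": force on the tool from outside, world axes, zero at the start; "wrist_torque": the same for the moment, N m; "gripper_width": finger opening in mm; "grasp_force": force on a finger pad.
Only numpy, scipy, OpenCV 4.12 (cv2) and the standard library are available. Lean on these libraries where they do the work, as an engineer would, in place of code of your own. Each camera call takes 0.05 s, during which the arm holds its last target. There are 200 camera calls.

### The job

A valve body stands in the check nest. First swing the clamp arm over centre so that it snaps down onto the valve body and stays there; then take the upright knob of the spring-return gauge slide and pull it out until the slide's pointer is level with the set index beside it. Finish still holding the slide there (the spring would pull it back), with the valve body clamped and the things round the fixture left where they are.

Things in the scene. Friction and masses are not known exactly. Their poses are not given: they have to be found in the camera images.
- check_nest: Fixture fixed to the bench: grey plate 270 x 180 x 12 mm (x -180..90, y -75..105 mm) with a dark ring nest, 48 mm across, 15 mm high on the plate. Origin on the bench below the nest's centre, z up. The gauge slide is on the -x side and pulls to -x; a fixed spring housing stands at x -76..-40, 36 wide, top at 50 mm. Clamp bracket on the +y side, 74 mm high; the closed clamp arm points to -y.
- clamp_arm (a joint): Hinge angle (rad) of the clamp arm, a steel bar 14 mm wide, 12 high, 125 long with a rubber foot. 0 = open stop (start), leaning back past upright to +y; 1.90 (within 0.03) = down, level, foot on the valve body. Dead centre of its over-centre spring is near 0.75: before it the arm springs back open, beyond it the arm snaps down on the part and stays. Up to about 7 N at the cross bar.
- clamp_hinge (a point): Point on the clamp's hinge axis, in the swing plane of point clamp_bar, 66 mm above the bench. The axis is the fixture's x axis.
- clamp_bar (a point): Grip point on the axis of the clamp arm's round black cross bar (13 mm thick, along the fixture's x, running out 72 mm to +x from the arm's middle), 42 mm from the arm's middle, 125 mm from the hinge axis. At joint value j, with a = 1.90 - j, it lies 125*cos(a) mm to the fixture's -y of point clamp_hinge and 125*sin(a) mm above it. Its axes turn with the arm.
- gauge_slide (a joint): Travel (m) of the gauge slide: 0 = home, grows as it is pulled out along the fixture's -x, stop at 0.050. Return spring about 5.5 N at home and 13 N at 0.040; it goes home when let go.
- pull_knob (a point): Grip point on the axis of the slide's upright black knob, a round post 18 mm thick, plain from 52 to 105 mm above the bench; the point is 85 mm above the bench and, with the slide home, 105 mm to -x from the nest's centre. Axes as the fixture's. The slide's body below is 34 x 26 mm, top at 48 mm.
- slide_pointer (a point): Tip of the slide's pointer, a dark blade 3 mm thick that sticks out from the slide's body towards the fixture's +y, beside the knob (same position along the slide); 44 mm above the bench. Axes as the fixture's.
- index_tip (a point): Tip of the set index: a dark block 14 x 16 mm, top at 44 mm (50 with its screw), fixed on a rail at the slide's +y side, its 3 mm blade pointing at the slide. It does not move; it stands 18 to 38 mm to the fixture's -x of the pointer's home, different each time. Pointer and index are level when both tips have the same fixture x.
- set_index: The set index block itself; origin on the bench level below its middle, axes as the fixture's; same x along the fixture as index_tip.
- nest_centre (a point): Centre of the nest's floor (top of the base plate, 12 mm above the bench).
- valve_body: The valve body, a grey turned cylinder 30 mm across, 46 mm high, standing loose in the nest with about 1.5 mm play; origin at the centre of its underside.
- v_block: Bystander: grey V block 45 x 40 x 34 mm standing on the bench at the fixture's +y side; origin under its centre.
- parts_cup: Bystander: white round parts cup 56 mm across, 28 mm high, on the fixture's -y side; origin under its centre.
- loupe: Bystander: black loupe 39 mm across, 34 mm high, behind the fixture (+x); origin under its centre.
There are look-alikes about, which are no part of the job. Leave any orange look-alike of the valve_body alone.

How it is judged (in metres and radians):
On the way, in this order (a step that is already met when the one before it is completed fails the run):
1. the clamp arm is down on the valve body while the slide is still home (value of joint clamp_arm above 1.84 rad and contact force between clamp_arm and valve_body above 0.5 N and value of joint gauge_slide below 0.008 m), for 0.3 s.
2. the slide is pulled out to the set index (x of slide_pointer in the frame of set_index between -0.004 and 0.004 m), for 0.3 s.
At the end, for the whole second after the job is handed in: The fingers hold the slide (over 2 N) with its pointer within 4 mm of the set index along the slide; the clamp arm stays down by itself (joint over 1.84 rad, untouched by the robot), its foot pressing on the valve body (over 0.5 N), which stands upright in the nest (all of step 2 and contact force between the fingers and gauge_slide above 2 N and value of joint clamp_arm above 1.84 rad and contact force between clamp_arm and valve_body above 0.5 N and contact force between each of the arm, the fingers and clamp_arm below 0.1 N and horizontal distance between valve_body and nest_centre below 0.004 m and angle between valve_body's own z axis and vertical below 0.1 rad); the arm keeps its last pose, push and grip.
It fails at once if a bystander object is moved more than 20 mm (distance of any of v_block, parts_cup, loupe from where it was at the start of the episode above 0.02 m).
It also fails if it takes over 51 s, if anything falls off the work surface, if the arm or the gripper's body presses on something with over 40 N, if the wrist force passes 120 N, or if a joint passes its speed limit or range.

## Working session

There is one attempt and no reset: what is moved stays moved. The work goes in short steps, Python scripts to look and compute and a tool call to move; the robot and the scene stay as the last step left them, time stands still between calls to the robot, and variables do not carry over. Pictures are saved under pics/ and viewed, at most 10 in all, crops included, and the job is handed in when it is done.

Besides the shell and the picture viewer there is one more tool, called after ">>>" by a JSON object that holds its "method" and its "body", one argument or row to a line. servo_tool: Moves the arm, as the interface text tells. Its arguments: {"type":"object","properties":{"motion":{"type":"array"}},"required":["motion"]}

```bash
mkdir -p pics; ls; python3 - <<'E'
from bench import *
import cv2,numpy as np
print(sensors.read_state())
ims=[]
for n in("scene","side"):
    p,d=get_image(n); np.savez(f"pics/{n}.npz",p=p,d=d); cv2.imwrite(f"pics/{n}0.png",cv2.resize(p[:,:,::-1],(800,600)))
for n in("scene","side","wrist"): print(n,camera_params(n))
E
```

```text
pics
{'clock': 0.0, 'joints': array([ 1.37559369e+00,  3.85546917e-01,  6.61809585e-03, -4.96006194e-04,
       -1.19399532e+00, -2.58572115e-01]), 'joint_vel': array([-0.00136237,  0.00096327,  0.00025168, -0.00035895, -0.00058214,
        0.00163769]), 'joint_efforts': array([ 3.02531262e-04, -3.92289877e+01,  1.88405067e+01,  4.18635651e+00,
       -4.48429899e-03,  1.32096710e-05]), 'position': array([273.71857034, 561.22160329, 230.22482053]), 'ee_rot': array([ 9.74350122e-01, -2.25034787e-01, -1.96687841e-04,  1.07067766e-03]), 'contact_force': array([ 0.39589698, -0.71237601, -0.31590774]), 'wrist_torque': array([ 0.02568752, -0.03097163, -0.01700978]), 'grasp_force': 0.0, 'gripper_width': 85.27402744730516}
scene {'camera_matrix': array([[471.10101089,   0.        , 282.98754934],
       [  0.        , 471.10101089, 212.9043589 ],
       [  0.        ,   0.        ,   1.        ]]), 'R': array([[ 0.65596248, -0.75456415,  0.01860546],
       [-0.38731669, -0.35765696, -0.84974542],
       [ 0.64784181,  0.55019491, -0.52686483]]), 't': array([-359.37327426,  357.23562148,  50
[... 231 characters left out ...]
-0.00704429],
       [-0.01662593, -0.62101703, -0.78362072],
       [ 0.00963527,  0.78359314, -0.6211996 ]]), 't': array([-614.56932504,  141.26679272, 1169.45128131])}
wrist {'camera_matrix': array([[333.29102688,   0.        , 279.97186841],
       [  0.        , 333.29102688, 209.77523127],
       [  0.        ,   0.        ,   1.        ]]), 'mount': array([[-3.78384332e-06, -9.47951517e-01, -3.18414701e-01,
         8.23968421e+01],
       [ 9.99998364e-01,  5.72457664e-04, -1.71614547e-03,
        -7.86775613e-01],
       [ 1.80910164e-03, -3.18414187e-01,  9.47949963e-01,
        -1.43102765e+02],
       [ 0.00000000e+00,  0.00000000e+00,  0.00000000e+00,
         1.00000000e+00]])}
```

View pics/scene0.png

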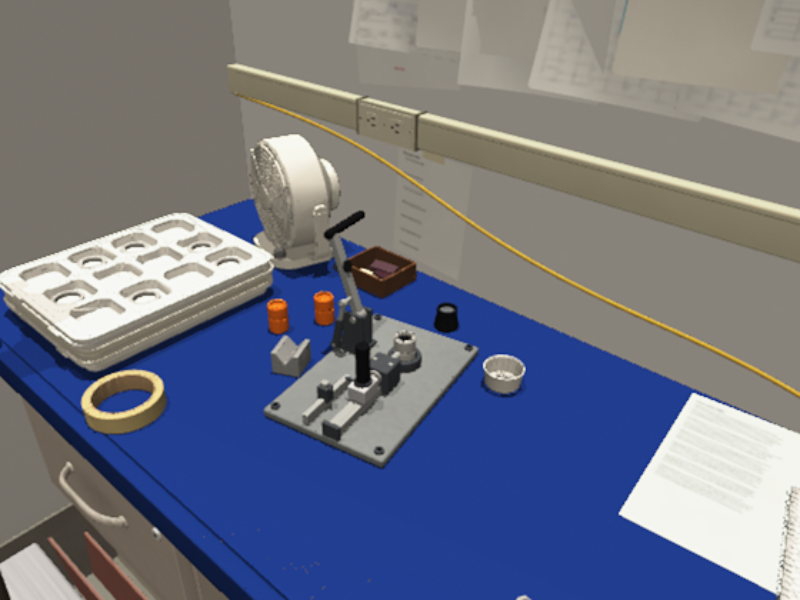

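View pics/side0.png

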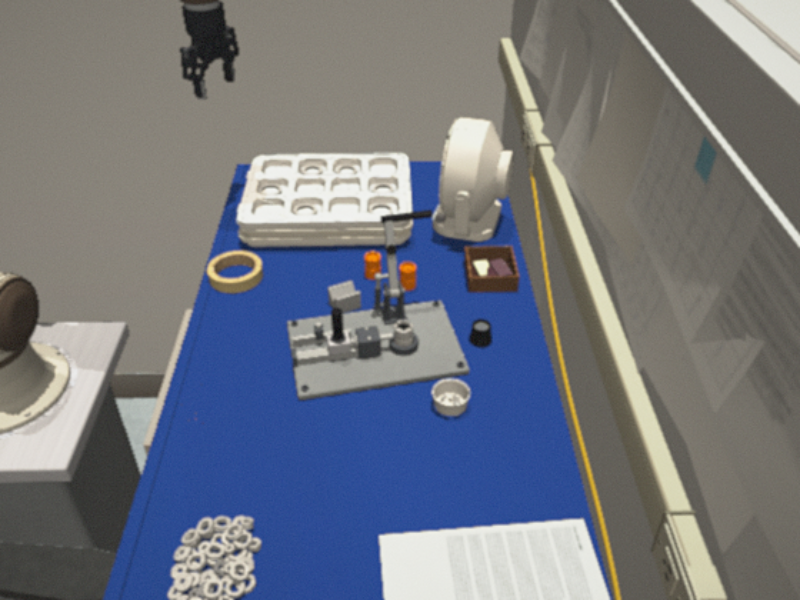

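Side view (800x600): plate corners at about (289,320), (435,304), (467,373) and (300,394). The knob is at (337,322), the set index at (319,332), the clamp's cross bar at (383-430,216), and the valve body at (403,333). The orange cylinders at (373,263) and (408,275) are look-alikes. The cup is at (450,397), the loupe at (481,332) and the V block at (344,295). Next I measure from depth.

```bash
cat > h.py <<'E'
import numpy as np,cv2
from scipy.spatial.transform import Rotation as Ro
from bench import *
def cloud(n,p=None,d=None,st=None):
    c=camera_params(n);K=c["camera_matrix"]
    v,u=np.indices(d.shape)
    X=np.stack([(u-K[0,2])/K[0,0]*d,(v-K[1,2])/K[1,1]*d,d],-1)
    if n=="wrist":
        M=c["mount"];X=X@M[:3,:3].T+M[:3,3]
        return X@Ro.from_quat(st["ee_rot"]).as_matrix().T+st["position"]
    return (X-c["t"])@c["R"]
def ray(n,uv,z,st=None):
    c=camera_params(n);K=c["camera_matrix"]
    r=np.array([(uv[0]-K[0,2])/K[0,0],(uv[1]-K[1,2])/K[1,1],1])
    if n=="wrist":
        M=c["mount"];R=Ro.from_quat(st["ee_rot"]).as_matrix()
        o=R@M[:3,3]+st["position"];r=R@M[:3,:3]@r
    else: o=-c["R"].T@c["t"];r=c["R"].T@r
    return o+r*(z-o[2])/r[2]
E
python3 - <<'E'
from h import *
for n in("scene","side"):
    f=np.load(f"pics/{n}.npz");p,d=f["p"],f["d"];X=cloud(n,d=d)
    sat=p.max(2).astype(int)-p.min(2)
    k=.7
    P=[ray("side",(a*k,b*k),12) for a,b in((289,320),(435,304),(467,373),(300,394))] if n=="side" else [ray("scene",(a*k,b*k),12) for a,b in((267,408),(478,347),(381,464))]
    print(n,np.round(P))
    m=(d>0)&(abs(X[...,2]-12)<8)&(sat<40)
    m=cv2.morphologyEx(m.astype(np.uint8),cv2.MORPH_OPEN,np.ones((3,3)))
    nl,l,s,c=cv2.connectedComponentsWithStats(m)
    for i in range(1,nl):
        if s[i,4]>800:
            q=X[l==i]; print(i,s[i],cv2.minAreaRect(q[:,:2].astype(np.float32)),np.median(q[:,2]))
    # dark high things in region
    dark=(p.max(2)<70)&(d>0)
    reg=dark&(X[...,2]>55)&(X[...,0]>450)&(X[...,0]<850)&(abs(X[...,1])<350)&(X[...,2]<260)
    nl,l,s,c=cv2.connectedComponentsWithStats(reg.astype(np.uint8))
    for i in range(1,nl):
        if s[i,4]>20: q=X[l==i];print("dark",c[i],s[i,4],q.mean(0).round(),q.min(0).round(),q.max(0).round())
E
```

```text
scene [[433. 132.  12.]
 [724.  12.  12.]
 [458. -42.  12.]]
10 [ 341  202  219   98 1469] ((864.510009765625, -146.3236541748047), (9.567899703979492, 481.3190002441406), 0.08550427109003067) 12.001109412673175
17 [ 185  220  149  105 6014] ((577.3954467773438, 75.11708068847656), (271.6626281738281, 181.11004638671875), 11.061108589172363) 11.100110804622773
27 [546 340  14  80 832] ((667.5548095703125, -431.7080383300781), (168.8688507080078, 17.151033401489258), 11.666723251342773) 9.475657317260017
dark [240.31073446 156.96045198] 177 [628. 184. 186.] [589. 174. 175.] [672. 194. 191.]
dark [242.59574468 186.27659574] 47 [607. 160. 137.] [599. 156. 126.] [616. 164. 146.]
dark [247.06617647 223.06617647] 136 [600. 142.  63.] [578. 125.  55.] [625. 158.  74.]
dark [253.24163569 252.14498141] 269 [519.  46.  84.] [512.  39.  55.] [532.  58. 106.]
side [[434. 139.  12.]
 [684. 176.  12.]
 [724.   4.  12.]
 [467. -35.  12.]]
22 [ 206  211  122   69 3662] ((579.2763671875, 74.62751770019531), (268.9151306152344, 186.67340087890625), 10.724705696105957) 11.957974822237677
29 [   0  240   50   62 1164] ((62.31269454956055, 4.69384765625), (78.47718811035156, 194.84735107421875), 3.301358222961426) 12.12549458865421
33 [ 121  362   62   58 1772] ((387.3018493652344, -308.2523193359375), (103.90985870361328, 117.6645278930664), 4.854090690612793) 12.277024318323841
dark [285.4214876 151.1322314] 121 [636. 184. 188.] [596. 174. 182.] [672. 195. 192.]
dark [273.47222222 174.33333333] 36 [608. 159. 141.] [600. 154. 133.] [616. 172. 148.]
dark [235.87681159 225.98550725] 138 [524.  43.  85.] [515.  37.  55.] [531.  56. 107.]
```

```bash
python3 - <<'E'
from h import *
f=np.load("pics/side.npz");g=np.load("pics/scene.npz")
Q=np.concatenate([cloud("side",d=f["d"])[f["d"]>0],cloud("scene",d=g["d"])[g["d"]>0]])
print("max z per 50mm cell; cols x 400..800, rows y")
for y in range(450,-100,-50):
    r=[]
    for x in range(400,850,50):
        m=(Q[:,0]>=x)&(Q[:,0]<x+50)&(Q[:,1]>=y)&(Q[:,1]<y+50);r.append(int(np.percentile(Q[m,2],99)) if m.sum()>3 else -1)
    print(y,r)
a=np.radians(10.9);R=np.array([[np.cos(a),-np.sin(a)],[np.sin(a),np.cos(a)]]);o=np.array([578.3,74.9])-R@[-45,15]
F=(Q[:,:2]-o)@R
print("origin",o)
for nm,m in (("bar",(Q[:,2]>172)&(Q[:,2]<195)&(abs(F[:,1]-112)<20)&(F[:,0]>-20)&(F[:,0]<100)),("knob",(Q[:,2]>60)&(Q[:,2]<100)&(abs(F[:,0]+105)<20)&(abs(F[:,1])<20)),("valve",(Q[:,2]>40)&(Q[:,2]<65)&(abs(F[:,0])<22)&(abs(F[:,1])<22)),("cup",(Q[:,2]>5)&(abs(F[:,0]-30)<90)&(F[:,1]<-80)&(F[:,1]>-190)),("idx",(Q[:,2]>30)&(Q[:,2]<60)&(F[:,0]<-110)&(F[:,0]>-160)&(F[:,1]>17)&(F[:,1]<50))):
    print(nm,m.sum(),F[m].min(0).round(),F[m].max(0).round(),np.percentile(Q[m,2],[1,50,99]).round())
E
```

```text
max z per 50mm cell; cols x 400..800, rows y
450 [68, 67, 67, 68, 68, 8, 211, 213, 281]
400 [67, 66, 66, 67, 67, 47, 209, 211, 281]
350 [67, 67, 67, 67, 66, 122, 182, 190, 459]
300 [3, 3, 3, 3, 3, 3, 120, 103, 463]
250 [3, 3, 3, 46, 45, 4, 34, 32, 430]
200 [3, 24, 35, 3, 46, 41, 34, 34, 499]
150 [2, 30, 35, 189, 191, 191, 4, 3, 494]
100 [16, 15, 15, 99, 105, 16, 33, 33, 481]
50 [26, 49, 104, 52, 59, 15, 33, 34, 475]
0 [28, 31, 105, 51, 27, 15, 16, 2, 484]
-50 [2, 16, 14, 14, 13, 28, 28, 2, 516]
origin [625.32457372  68.67991424]
bar 470 [-15. 103.] [ 72. 122.] [173. 186. 192.]
knob 308 [-115.  -12.] [-95.   9.] [61. 80. 99.]
valve 363 [-21. -17.] [16. 14.] [40. 53. 60.]
cup 964 [  15. -160.] [  73. -102.] [ 5. 17. 30.]
idx 173 [-157.   27.] [-124.   50.] [30. 42. 51.]
```

```bash
python3 - <<'E'
import cv2
import numpy as np
p=np.load("pics/scene.npz")["p"][140:330,175:345,::-1]
cv2.imwrite("pics/crop.png",cv2.resize(p,None,fx=3.1,fy=3.1,interpolation=2))
E
```

```text
(no output)
```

View pics/crop.png

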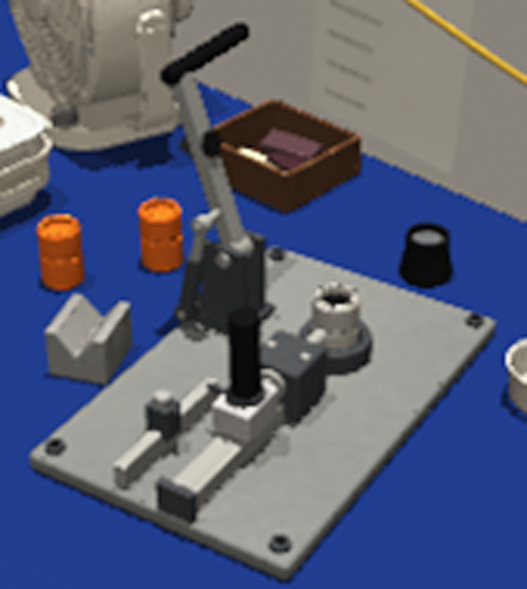

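>>> {"method": "servo_tool", "body": {
  "motion": [
    {"travel": [0,0,0],"rot": [0,0,-0.0171],"hand": 0},
    {"travel": [0,0,0],"rot": [0,0,-0.0171],"hand": 0},
    {"travel": [0,0,0],"rot": [0,0,-0.0171],"hand": 0},
    {"travel": [0,0,0],"rot": [0,0,-0.0171],"hand": 0},
    {"travel": [0,0,0],"rot": [0,0,-0.0171],"hand": 0},
    {"travel": [0,0,0],"rot": [0,0,-0.0171],"hand": 0},
    {"travel": [0.09,0.12,0],"rot": [0,0,0],"hand": 0},
    {"travel": [0.09,0.12,0],"rot": [0,0,0],"hand": 0},
    {"travel": [0.09,0.12,0],"rot": [0,0,0],"hand": 0},
    {"travel": [0.09,0.12,0],"rot": [0,0,0],"hand": 0}
  ]
}}

```text
clock: 0.93
position: [385.6, 459.7, 230.8]
ee_rot: [0.995, 0.096, -0.0, 0.0]
contact_force: [0.1, 0.7, 0.1]
gripper_width: -0.3
grasp_force: 0.0
```

The crop (527x589) confirms the choice. The cross bar is at (165-245,25-75), the grey valve body in the nest at (335,310), the knob at (243,355) and the index block at (162,410). The two orange cylinders are look-alikes.

>>> {"method": "servo_tool", "body": {
  "motion": [
    {"travel": [0.09,0.12,0],"rot": [0,0,0],"hand": 0},
    {"travel": [0.09,0.12,0],"rot": [0,0,0],"hand": 0},
    {"travel": [0.09,0.12,0],"rot": [0,0,0],"hand": 0},
    {"travel": [0.09,0.12,0],"rot": [0,0,0],"hand": 0},
    {"travel": [0.09,0.12,0],"rot": [0,0,0],"hand": 0},
    {"travel": [0.09,0.12,0],"rot": [0,0,0],"hand": 0},
    {"travel": [0.09,0.12,0],"rot": [0,0,0],"hand": 0},
    {"travel": [0.09,0.12,0],"rot": [0,0,0],"hand": 0},
    {"travel": [0.09,0.11,0],"rot": [0,0,0],"hand": 0},
    {"travel": [0,0,0.12],"rot": [0,0,0],"hand": 0}
  ]
}}

```text
clock: 1.77
position: [641.9, 233.5, 206.6]
ee_rot: [0.996, 0.093, 0.006, -0.001]
contact_force: [0.8, 1.1, 0.9]
gripper_width: 0.1
grasp_force: 0.0
```

>>> {"method": "servo_tool", "body": {
  "motion": [
    {"travel": [0,0,0.12],"rot": [0,0,0],"hand": 0},
    {"travel": [0,0,0.08],"rot": [0,0,0],"hand": 0},
    {"travel": [0,0,0],"rot": [0,0,0],"hand": 0}
  ]
}}

```text
clock: 2.02
position: [631.5, 234.7, 144.7]
ee_rot: [0.996, 0.094, -0.006, 0.002]
contact_force: [0.5, -1.3, -1.0]
gripper_width: 0.2
grasp_force: 0.0
```

```bash
python3 - <<'E'
from h import *
st=sensors.read_state();print(st["position"],st["contact_force"])
p,d=get_image("wrist");cv2.imwrite("pics/w1.png",p[:,:,::-1])
X=cloud("wrist",d=d,st=st);a=np.radians(10.9);R=np.array([[np.cos(a),-np.sin(a)],[np.sin(a),np.cos(a)]]);o=np.array([625.3,68.7])
m=(d>0)&(X[...,2]>165)&(X[...,2]<200)&(p.max(2)<80)
F=(X[...,:2]-o)@R
m&=(abs(F[...,1]-112)<22)
print("tcp fixture",(st["position"][:2]-o)@R)
print(m.sum(),F[m].min(0),F[m].max(0),np.percentile(X[m][:,2],[2,98]))
E
```

```text
[631.54956635 234.74413863 144.70151723] [ 0.48949351 -1.25965692 -0.95767289]
tcp fixture [ 37.53500608 161.8667241 ]
4093 [  4.14877336 109.5087031 ] [ 73.65561475 133.98936542] [182.69002798 199.26438205]
```

View pics/w1.png

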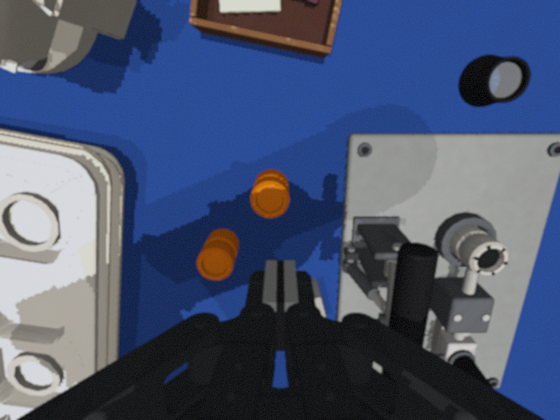

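The wrist view shows the shut fingers at (280,280) beside the cross bar at (412,290), level with it along the fixture and with a gap between. Next I push toward fixture -y.

>>> {"method": "servo_tool", "body": {
  "motion": [
    {"travel": [0,0.04,0],"rot": [0,0,0],"hand": 0},
    {"travel": [0,0.04,0],"rot": [0,0,0],"hand": 0},
    {"travel": [0,0.04,0],"rot": [0,0,0],"hand": 0},
    {"travel": [0,0.04,0],"rot": [0,0,0],"hand": 0},
    {"travel": [0,0.04,0],"rot": [0,0,0],"hand": 0},
    {"travel": [0,0.04,0],"rot": [0,0,0],"hand": 0},
    {"travel": [0,0.04,0],"rot": [0,0,0],"hand": 0},
    {"travel": [0,0.04,0],"rot": [0,0,0],"hand": 0},
    {"travel": [0,0.04,0],"rot": [0,0,0],"hand": 0},
    {"travel": [0,0.04,0],"rot": [0,0,0],"hand": 0}
  ]
}}

```text
clock: 2.9
position: [654.7, 137.9, 153.4]
ee_rot: [0.995, 0.095, 0.002, -0.001]
contact_force: [1.0, 2.0, 1.2]
gripper_width: 0.4
grasp_force: 0.8
```

>>> {"method": "servo_tool", "body": {
  "motion": [
    {"travel": [0,0.04,0],"rot": [0,0,0],"hand": 0},
    {"travel": [0,0.04,0],"rot": [0,0,0],"hand": 0},
    {"travel": [0,0.04,0],"rot": [0,0,0],"hand": 0},
    {"travel": [0,0.04,0],"rot": [0,0,0],"hand": 0},
    {"travel": [0,0.04,0],"rot": [0,0,0],"hand": 0},
    {"travel": [0,0,0],"rot": [0,0,0],"hand": 0},
    {"travel": [0,0,0],"rot": [0,0,0],"hand": 0},
    {"travel": [0,0,0],"rot": [0,0,0],"hand": 0},
    {"travel": [0,0,0],"rot": [0,0,0],"hand": 0}
  ]
}}

```text
clock: 3.65
position: [663.1, 89.7, 151.4]
ee_rot: [0.995, 0.095, 0.0, 0.0]
contact_force: [-0.0, -0.1, 0.3]
gripper_width: -0.2
grasp_force: 0.0
```

```bash
python3 - <<'E'
from h import *
st=sensors.read_state();print(st["position"],st["contact_force"])
p,d=get_image("side");cv2.imwrite("pics/s2.png",cv2.resize(p[180:300,190:350,::-1],None,fx=4,fy=4,interpolation=2))
E
```

```text
[663.12967621  89.72930761 151.39074648] [-0.02650669 -0.09752677  0.26479885]
```

View pics/s2.png

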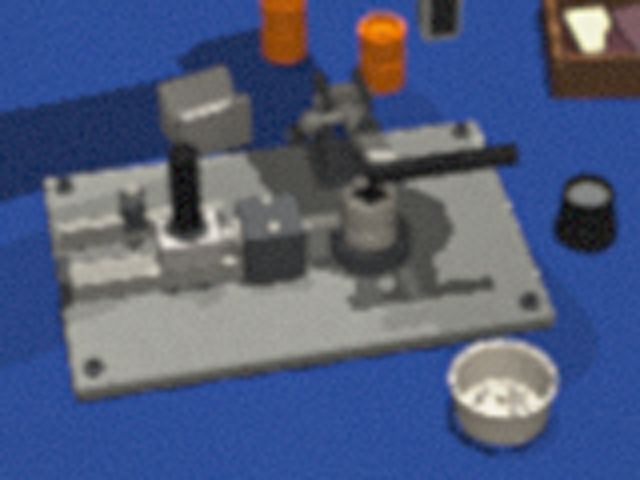

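>>> {"method": "servo_tool", "body": {
  "motion": [
    {"travel": [0,0,0],"rot": [0,0,0],"hand": 0},
    {"travel": [0,0,0],"rot": [0,0,0],"hand": 0},
    {"travel": [0,0,0],"rot": [0,0,0],"hand": 0},
    {"travel": [0,0,0],"rot": [0,0,0],"hand": 0}
  ]
}}

```text
clock: 4.03
position: [663.1, 89.7, 151.3]
ee_rot: [0.995, 0.095, 0.0, 0.0]
contact_force: [0.1, -1.3, 0.3]
gripper_width: -0.2
grasp_force: 0.0
```

```bash
python3 - <<'E'
from h import *
st=sensors.read_state();print(st["position"],st["contact_force"])
p,d=get_image("side");X=cloud("side",d=d);cv2.imwrite("pics/s3.png",cv2.resize(p[180:300,190:350,::-1],None,fx=4,fy=4,interpolation=2))
a=np.radians(10.9);R=np.array([[np.cos(a),-np.sin(a)],[np.sin(a),np.cos(a)]]);o=np.array([625.3,68.7])
F=(X[...,:2]-o)@R
m=(p.max(2)<70)&(d>0)&(F[...,0]>15)&(F[...,0]<80)&(abs(F[...,1])<110)&(X[...,2]>30)&(X[...,2]<200)
for c in cv2.connectedComponents(m.astype(np.uint8))[1:]:
    for i in range(1,c.max()+1):
        k=c==i
        if k.sum()>25: print(k.sum(),np.c_[F[k],X[k][:,2]].min(0).round(),np.c_[F[k],X[k][:,2]].max(0).round())
E
```

```text
[663.08424264  89.68420969 151.33200163] [ 0.12162756 -1.30721974  0.28730032]
61 [ 31. -17. 161.] [ 47.   8. 200.]
115 [ 15. -59.  62.] [ 70. -45.  75.]
```

View pics/s3.png

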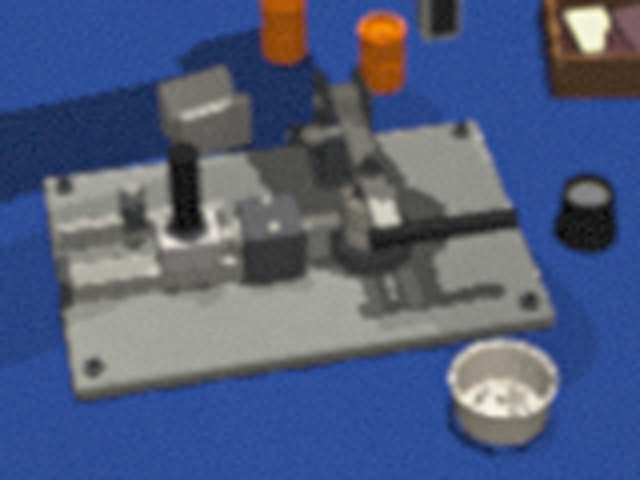

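The clamp is down: the cross bar now lies at fixture y about -52, z about 68, at (370-515,228) in the crop, with the foot on the valve body at (375,210). Next I go over the knob and look at the index.

>>> {"method": "servo_tool", "body": {
  "motion": [
    {"travel": [0,0,-0.1],"rot": [0,0,0],"hand": 0},
    {"travel": [-0.14,0.014,-0.06],"rot": [0,0,0],"hand": 0},
    {"travel": [-0.14,0.014,0],"rot": [0,0,0],"hand": 0},
    {"travel": [-0.14,0.014,0],"rot": [0,0,0],"hand": 0},
    {"travel": [-0.14,0.014,0],"rot": [0,0,0],"hand": 0},
    {"travel": [0,0,0],"rot": [0,0,0],"hand": 0},
    {"travel": [0,0,0],"rot": [0,0,0],"hand": 0},
    {"travel": [0,0,0],"rot": [0,0,0],"hand": 0}
  ]
}}

```text
clock: 4.75
position: [529.1, 49.4, 192.1]
ee_rot: [0.995, 0.095, 0.001, -0.0]
contact_force: [1.0, 0.0, 0.2]
gripper_width: -0.1
grasp_force: 0.0
```

```bash
python3 - <<'E'
from h import *
st=sensors.read_state();
a=np.radians(10.9);R=np.array([[np.cos(a),-np.sin(a)],[np.sin(a),np.cos(a)]]);o=np.array([625.3,68.7])
print(st["position"],(st["position"][:2]-o)@R,st["contact_force"])
p,d=get_image("wrist");np.savez("pics/w2.npz",p=p,d=d,q=st["ee_rot"],x=st["position"]);cv2.imwrite("pics/w2.png",p[:,:,::-1])
E
```

```text
[529.0991381   49.44181568 192.12056852] [-98.10690941  -0.71959729] [1.02019422 0.02526416 0.24628333]
```

View pics/w2.png

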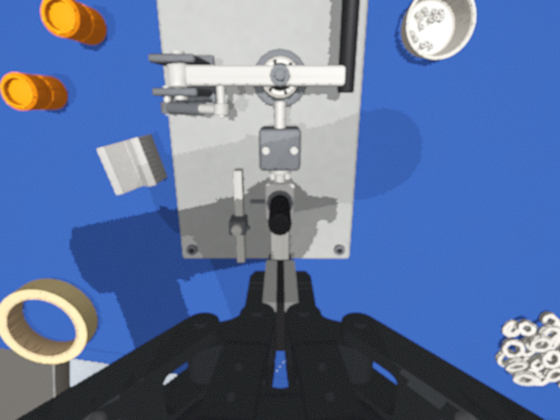

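The wrist view is straight above the slide: knob at (280,210), pointer near (258,202), index block near (238,225), clamp closed over the nest at (280,75). I enlarge the pointer and index.

```bash
python3 - <<'E'
from h import *
f=np.load("pics/w2.npz");p=f["p"]
st=dict(ee_rot=f["q"],position=f["x"])
c=p[185:250,220:300,::-1];cv2.imwrite("pics/w2c.png",cv2.resize(c,None,fx=9,fy=9,interpolation=1))
a=np.radians(10.9);R=np.array([[np.cos(a),-np.sin(a)],[np.sin(a),np.cos(a)]]);o=np.array([625.3,68.7])
fx=lambda u,v,z:((ray("wrist",(u,v),z,st)[:2]-o)@R).round(1)
for v in (195,200,205,210,215,220,225,230,235): print(v,fx(258,v,44),fx(250,v,44),fx(280,v,105))
g=p.max(2)[185:245,226:272]
print(g[::1,::2])
E
```

```text
195 [-98.4  20. ] [-98.4  27.3] [-81.  -0.]
200 [-103.1   20.1] [-103.1   27.4] [-84.8  -0. ]
205 [-107.9   20.2] [-107.9   27.5] [-88.5  -0. ]
210 [-112.7   20.3] [-112.7   27.7] [-92.4  -0. ]
215 [-117.6   20.4] [-117.6   27.8] [-96.2  -0. ]
220 [-122.5   20.5] [-122.5   27.9] [-100.1   -0. ]
225 [-127.5   20.6] [-127.5   28.1] [-104.1   -0. ]
230 [-132.5   20.7] [-132.6   28.2] [-108.   -0.]
235 [-137.6   20.8] [-137.6   28.3] [-112.1   -0. ]
[[189 190 189 ... 165 183 162]
 [190 190 189 ... 156 166 162]
 [189 189 190 ... 152 159 162]
 ...
 [119 117 118 ... 119 119 130]
 [117 118 118 ... 121 117 130]
 [117 119 119 ... 118 119 128]]
```

View pics/w2c.png

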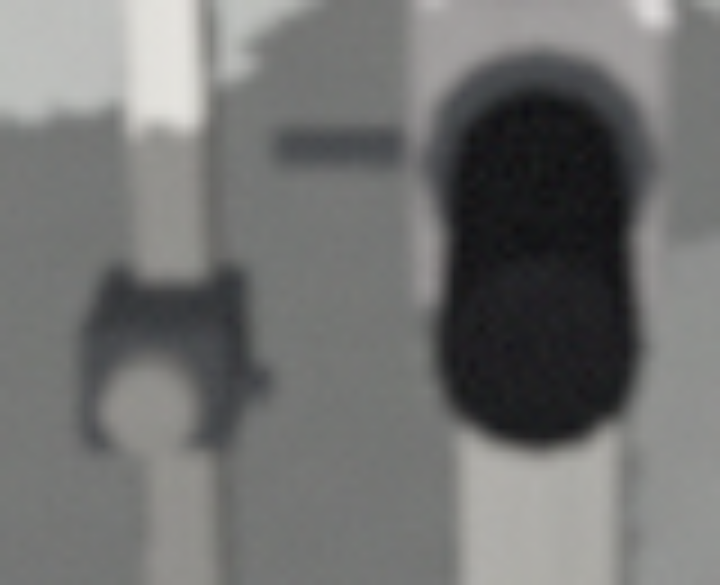

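The pointer blade is at row 201.7 and the index blade at row 227.1. On the 44 mm plane that puts them at fixture x -104.7 (expected -105) and -129.5, so the pull is about 25 mm, inside the stated 18–38 mm.

>>> {"method": "servo_tool", "body": {
  "motion": [
    {"travel": [-0.028,-0.003,0],"rot": [0,0,0],"hand": 0.8},
    {"travel": [0,0,0],"rot": [0,0,0],"hand": 0.8},
    {"travel": [0,0,0],"rot": [0,0,0],"hand": 0.8},
    {"travel": [0,0,0],"rot": [0,0,0],"hand": 0.8},
    {"travel": [0,0,0],"rot": [0,0,0],"hand": 0.8},
    {"travel": [0,0,0],"rot": [0,0,0],"hand": 0.8},
    {"travel": [0,0,0],"rot": [0,0,0],"hand": 0.8},
    {"travel": [0,0,0],"rot": [0,0,0],"hand": 0.8}
  ]
}}

```text
clock: 5.47
position: [521.4, 48.6, 191.3]
ee_rot: [0.995, 0.095, -0.0, 0.0]
contact_force: [0.7, 0.8, 0.7]
gripper_width: 67.6
grasp_force: 0.0
```

>>> {"method": "servo_tool", "body": {
  "motion": [
    {"travel": [0,0,0.1],"rot": [0,0,0],"hand": 0.8},
    {"travel": [0,0,0.1],"rot": [0,0,0],"hand": 0.8},
    {"travel": [0,0,0.1],"rot": [0,0,0],"hand": 0.8},
    {"travel": [0,0,0.1],"rot": [0,0,0],"hand": 0.8},
    {"travel": [0,0,0.09],"rot": [0,0,0],"hand": 0.8},
    {"travel": [0,0,0],"rot": [0,0,0],"hand": 0.8},
    {"travel": [0,0,0],"rot": [0,0,0],"hand": 0.8},
    {"travel": [0,0,0],"rot": [0,0,0],"hand": 0.8}
  ]
}}

```text
clock: 6.13
position: [522.4, 48.9, 70.0]
ee_rot: [0.995, 0.096, 0.001, -0.0]
contact_force: [0.5, 0.4, 0.1]
gripper_width: 68.2
grasp_force: 0.0
```

>>> {"method": "servo_tool", "body": {
  "motion": [
    {"travel": [0,0,0],"rot": [0,0,0],"hand": 0},
    {"travel": [0,0,0],"rot": [0,0,0],"hand": 0},
    {"travel": [0,0,0],"rot": [0,0,0],"hand": 0},
    {"travel": [0,0,0],"rot": [0,0,0],"hand": 0},
    {"travel": [0,0,0],"rot": [0,0,0],"hand": 0},
    {"travel": [0,0,0],"rot": [0,0,0],"hand": 0},
    {"travel": [0,0,0],"rot": [0,0,0],"hand": 0},
    {"travel": [0,0,0],"rot": [0,0,0],"hand": 0},
    {"travel": [0,0,0],"rot": [0,0,0],"hand": 0}
  ]
}}

```text
clock: 6.88
position: [521.7, 48.5, 69.8]
ee_rot: [0.995, 0.095, 0.001, 0.0]
contact_force: [-1.5, -1.0, 6.3]
gripper_width: 16.5
grasp_force: 58.4
```

>>> {"method": "servo_tool", "body": {
  "motion": [
    {"travel": [-0.02,0,0],"rot": [0,0,0],"hand": 0},
    {"travel": [-0.02,0,0],"rot": [0,0,0],"hand": 0},
    {"travel": [-0.02,0,0],"rot": [0,0,0],"hand": 0},
    {"travel": [-0.02,0,0],"rot": [0,0,0],"hand": 0},
    {"travel": [-0.02,0,0],"rot": [0,0,0],"hand": 0},
    {"travel": [0,0,0],"rot": [0,0,0],"hand": 0},
    {"travel": [0,0,0],"rot": [0,0,0],"hand": 0},
    {"travel": [0,0,0],"rot": [0,0,0],"hand": 0},
    {"travel": [0,0,0],"rot": [0,0,0],"hand": 0}
  ]
}}

```text
clock: 7.63
position: [501.2, 44.6, 69.8]
ee_rot: [0.995, 0.096, 0.005, -0.0]
contact_force: [8.1, -3.1, -3.4]
gripper_width: 16.5
grasp_force: 58.6
```

```bash
python3 - <<'E'
from h import *
st=sensors.read_state();a=np.radians(10.9);R=np.array([[np.cos(a),-np.sin(a)],[np.sin(a),np.cos(a)]]);o=np.array([625.3,68.7])
print(st["position"],(st["position"][:2]-o)@R,R.T@st["contact_force"][:2],st["grasp_force"])
p,d=get_image("scene");cv2.imwrite("pics/e1.png",cv2.resize(p[215:330,180:340,::-1],None,fx=5,fy=5,interpolation=1))
p,d=get_image("wrist");cv2.imwrite("pics/e2.png",p[:,:,::-1])
E
```

```text
[501.16649255  44.64519577  69.82661653] [-126.44263304   -0.14774402] [ 7.38850183 -4.54726794] 58.59632849693298
```

View pics/e1.png

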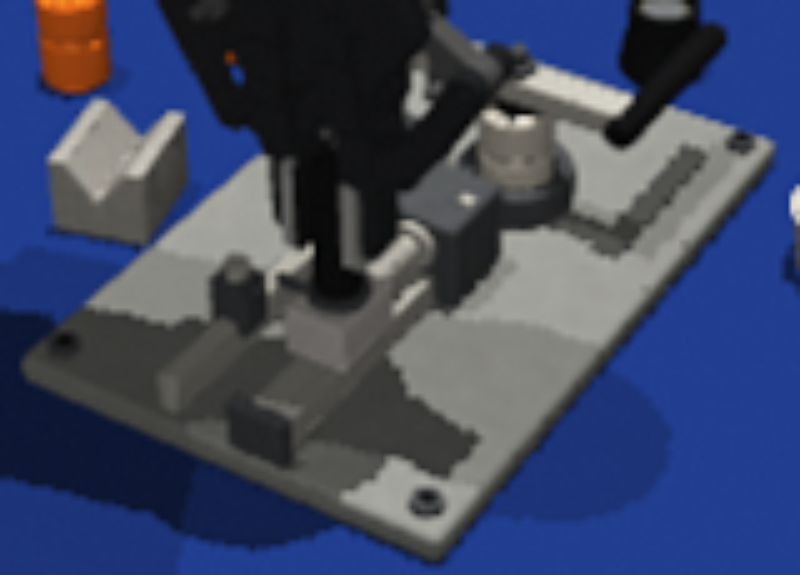

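The view shows the fingers holding the knob at (330,230). The slide body is at (335,315), near the index block at (240,295), and the clamp is down on the valve body at (515,150). The TCP has moved only 20.9 mm because the arm gives under the spring, so I pull 4 mm more.

>>> {"method": "servo_tool", "body": {
  "motion": [
    {"travel": [-0.008,0,0],"rot": [0,0,0],"hand": 0},
    {"travel": [-0.008,0,0],"rot": [0,0,0],"hand": 0},
    {"travel": [0,0,0],"rot": [0,0,0],"hand": 0},
    {"travel": [0,0,0],"rot": [0,0,0],"hand": 0},
    {"travel": [0,0,0],"rot": [0,0,0],"hand": 0},
    {"travel": [0,0,0],"rot": [0,0,0],"hand": 0},
    {"travel": [0,0,0],"rot": [0,0,0],"hand": 0}
  ]
}}

```text
clock: 8.32
position: [497.5, 43.9, 69.8]
ee_rot: [0.995, 0.096, 0.005, -0.001]
contact_force: [10.3, -3.5, -3.6]
gripper_width: 16.2
grasp_force: 58.6
```

```bash
python3 - <<'E'
from h import *
st=sensors.read_state();a=np.radians(10.9);R=np.array([[np.cos(a),-np.sin(a)],[np.sin(a),np.cos(a)]]);o=np.array([625.3,68.7])
print(st["position"],(st["position"][:2]-o)@R,R.T@st["contact_force"][:2],st["grasp_force"])
# slide body top (z 48, bright) extent near y -8..8, before/after, in both fixed views
for n in("scene","side"):
    f=np.load(f"pics/{n}.npz");p1,d1=get_image(n)
    for p,d in((f["p"],f["d"]),(p1,d1)):
        X=cloud(n,d=d);F=(X[...,:2]-o)@R
        m=(d>0)&(abs(X[...,2]-85)<12)&(p.max(2)<75)&(abs(F[...,1])<9)&(F[...,0]<-80)&(F[...,0]>-150)
        b=(d>0)&(abs(X[...,2]-38)<9)&(p.max(2)>75)&(abs(F[...,1])<10)&(F[...,0]<-90)&(F[...,0]>-165)
        print(n,"knob",m.sum(),np.percentile(F[m,0],[5,50,95]).round(1),"front",b.sum(),np.percentile(F[b,0],[5,25,50]).round(1))
    if n=="scene": A=cv2.resize(p1[255:295,215:265,::-1],None,fx=15,fy=15,interpolation=1)[:, :]
cv2.imwrite("pics/e3.png",A)
E
```

```text
[497.51738644  43.91004879  69.81217519] [-130.16491752   -0.17959866] [ 9.49039353 -5.34154117] 58.591806292533875
scene knob 113 [-114.  -111.1 -100.6] front 92 [-123.3 -122.2 -121.5]
scene knob 82 [-140.4 -137.2 -134.5] front 133 [-147.4 -146.2 -144.9]
side knob 44 [-111.5 -105.8  -98.5] front 17 [-146.8 -120.7 -119.8]Traceback (most recent call last):
  File "<stdin>", line 11, in <module>
    return _quantile_unchecked(
        a, q, axis, out, overwrite_input, method, keepdims, weights)
    return _ureduce(a,
                    func=_quantile_ureduce_func,
    ...<5 lines>...
                    overwrite_input=overwrite_input,
                    method=method)
    r = func(a, **kwargs)
    result = _quantile(arr,
                       quantiles=q,
    ...<2 lines>...
                       out=out,
                       weights=wgt)
    slices_having_nans = np.isnan(arr[-1, ...])
                                  ~~~^^^^^^^^^
IndexError: index -1 is out of bounds for axis 0 with size 0
```

Depth shows the slide's front face has moved about 24 mm, and the TCP 24.6 mm, against a target of 24.8 mm. I use the last picture to confirm pointer against index.

```bash
python3 - <<'E'
from h import *
p,d=get_image("scene");cv2.imwrite("pics/e3.png",cv2.resize(p[255:295,212:265,::-1],None,fx=15,fy=15,interpolation=1))
K=camera_params("scene");a=np.radians(10.9);R=np.array([[np.cos(a),-np.sin(a)],[np.sin(a),np.cos(a)]]);o=np.array([625.3,68.7])
for x in(-120,-125,-129.5,-135):
  for y in(17,27,30):
    w=np.r_[o+R@[x,y],44];c=K["camera_matrix"]@(K["R"]@w+K["t"]);print(x,y,((c[:2]/c[2]-[212,255]+.5)*15).round())
E
```

```text
-120 17 [446. 228.]
-120 27 [377. 201.]
-120 30 [357. 193.]
-125 17 [422. 250.]
-125 27 [353. 223.]
-125 30 [333. 215.]
-129.5 17 [401. 271.]
-129.5 27 [331. 243.]
-129.5 30 [311. 235.]
-135 17 [374. 296.]
-135 27 [305. 268.]
-135 30 [284. 260.]
```

View pics/e3.png

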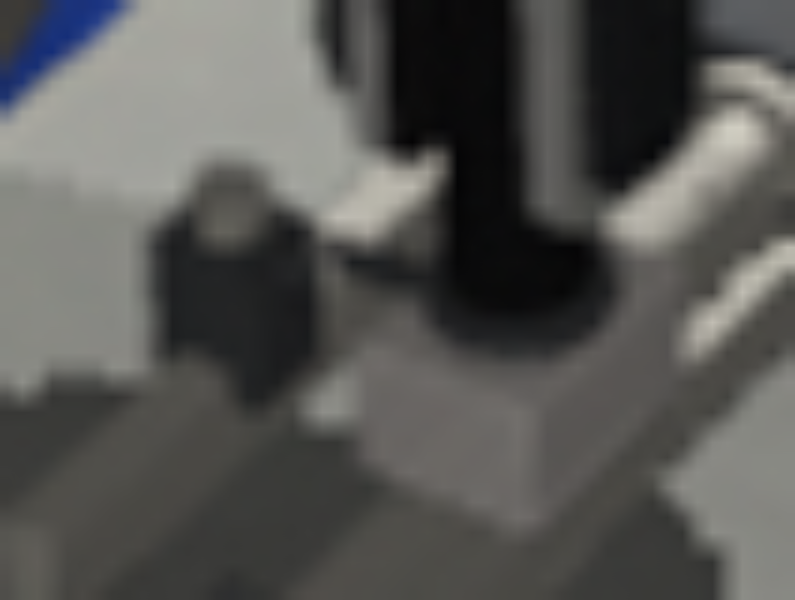

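The pointer blade runs from about (340,250) to (410,272). That lies on the line predicted for fixture x = -129.5, and its tip meets the index block at (320,245), so the two are level. I hand in.

```bash
python3 -c "
from bench import *
print(job_done())"
```

```text
the job is handed in; nothing more can be done
None
```

I handed the job in at about 8.5 s on the robot's clock: the clamp is snapped down on the valve body, and the gripper still holds the slide with its pointer level with the index, to about 1 mm by my measurements. The hand-in returned no verdict.

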